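# Open the bayonet canister and feed its carton down the roller lane

### The job

Get the carton of test discs ready for the next trainee: turn the canister's bayonet lid anticlockwise until its lugs stand in the slots, lift it off and lay it down gently, knob up, in the middle of the rubber mat. Then take the carton out and set it upright and lengthwise on the upper end of the roller lane, letting go only once it sits on the rollers, so that it rolls down by itself to the stop. Leave the bottle, mug, disc stack and timer where they are.

Things in the scene. Friction and masses are not known exactly. Their poses are not given: they have to be found in the camera images.
- canister: Round steel canister, fixed to the table in a black rubber suction holder. Outside diameter 168 mm, mouth 156 mm, holder 224 mm. Origin: centre of its underside, on the table; z up; inner floor 14 mm above the origin. A bayonet collar of 216 mm diameter surrounds the mouth.
- canister_rim (a point): Centre of the mouth, 110 mm above the canister's origin, at the height of the collar's flat flange on which the lid lies. Three claws on the flange hook inwards over the lid's lugs: roof from radius 87 to 108 mm, its top 14.5 mm above the flange. Between the claws are three open slots at 0, 120 and 240 degrees from the canister's +x axis.
- canister_slot (a point): Middle of the slot on the canister's +x axis: 88.5 mm from its centre line, 113 mm above its origin. Seen from above, each slot runs from 22 degrees clockwise of its middle to 18.5 degrees anticlockwise, where the closed end of the next claw stops a lug.
- lid: Loose aluminium lid, 194 mm over its lugs, about 0.45 kg. Origin: centre of the underside of its spigot, z up; 102 mm above the canister's origin when seated. Spigot 153 mm diameter, 8 mm deep, in the mouth with 1.5 mm play, slippery; above it a 166 mm plate, top at 14 mm, domed to 17.5 mm in the middle. Three lugs, two ears and a knob; an ear needs a push of a few newtons to turn it.
- lid_lug (a point): Middle of the lug on the lid's +x axis, 88.5 mm out, 11 mm above the lid's origin. Three lugs, 120 degrees apart, each 32 degrees wide, to radius 97 mm. They start under the claws: turn the lid 43 to 69 degrees anticlockwise from above to bring this lug to point canister_slot. It lifts free from 6 degrees before the slot's middle to the stop 2.5 degrees past it.
- lid_ear_a (a point): Top middle of the ear on the lid's +y axis, 70 mm from the centre line, 50 mm above the lid's origin. The ears are flat upright cast plates to push the lid round by: 10 mm thick, 24 mm wide radially (radius 58 to 82 mm), standing from 14 to 50 mm above the lid's origin.
- lid_ear_b (a point): Top middle of the other, like ear on the lid's -y axis, 70 mm from the centre line, 50 mm above the lid's origin.
- lid_knob_top (a point): Top of the lift knob in the lid's middle, 64.5 mm above the lid's origin. Round, black, 40 mm diameter, 39 mm tall (from 25.5 mm above the lid's origin). It swivels freely on the lid: twisting it does not turn the lid. It carries the lid level.
- carton: Loose cardboard carton, 90 mm long (its x), 60 mm wide (its y), 84 mm tall, 0.25 to 0.5 kg, upright in the canister under the lid, a strip of paper tape lengthwise over its top. Origin: centre of its underside, z up. In the canister its top is 98 mm above the canister's origin.
- bed: Bed of the fixed gravity roller lane, 330 x 116 mm, on the other side of the mat from the canister. Origin: middle of the bed in the plane of the roller tops, 73 mm above the table; +x up the slope, away from the robot, tilted up 0.14 rad; z square to the rollers. Ten free-running 25 mm rollers 32 mm apart, x -144 to +144 mm. Side channels 92 mm apart inside, 10 mm above the rollers.
- lane_stop (a point): Face of the end stop at the lane's low end, on its middle line in the roller plane (bed x = -155 mm); the stop stands 41 mm above the rollers. A carton let go at the upper end reaches it within about 2 s.
- lane_upper (a point): Point on the lane's middle line in the roller plane near its upper end (bed x = +100 mm), where the centre of the carton's underside belongs when it is set down.
- mat: Black rubber mat, 220 x 220 x 4 mm, fixed on the table between the canister and the lane. Origin: centre of its underside on the table.
- bottle: White bottle, 60 mm diameter, 150 mm tall, loose bystander beyond the mat; origin at the centre of its underside.
- mug: White mug, 76 mm diameter, 90 mm tall, loose bystander beyond the mat; origin at the centre of its underside.
- disc_stack: Stack of three discs, black with red tops, 37 mm diameter, 58 mm tall (one piece), loose bystander between the mat and the robot; origin at the centre of its underside.
- timer: Round white timer, 68 mm diameter, 48 mm tall, loose bystander between the mat and the robot; origin at the centre of its underside.

How it is judged:
By the outcome, as a careful person would: the job done as asked, in the order asked, and still so for the second after the job is handed in, with the robot touching nothing.
It also fails if it takes over 72 s, if anything falls off the work surface, if the arm or the gripper's body presses on something with over 40 N, if the wrist force passes 120 N, or if a joint passes its speed limit or range.

### The arm

A 6-joint arm with a two-finger parallel gripper is mounted at the origin on the work surface. World frame = base frame: x ahead of the robot, y to its left, z up, the work surface at z = 0. Lengths are in mm, angles in rad, forces in N, time in s.
With the tool pointing down it reaches from about 300 to 775 mm from the base axis. Payload 14.6 kg.
Tool frame: the origin (TCP) lies at the very end of the fingers, on their centre line; the grasp point (between the pads) lies 19 mm behind it (grip_point_offset is the distance from the TCP to the grasp point, in mm); z points along the fingers, y is the line along which they close (so a half turn about z gives the same grasp; the last joint's range is limited). The gripper opens to 94 mm and grips with 3 to 60 N. Pads are 16 mm wide; open, the fingers measure 119 mm over their backs; the gripper's body (75 mm by 177 mm) begins 78 mm behind the grasp point.
Start: joints at [1.102, 0.3, 1.521, -0, 1.321, -0.067], TCP at [215.088, 506.188, 205.446] pointing down, gripper open.
Joint ranges: [-3.03, 3.03], [-0.79, 2.21], [0.23, 2.52], [-1.04, 4.18], [0, 3.07], [-2.55, 2.55]. Speed limits (rad/s): [2.22, 2.22, 2.57, 3.14, 3.14, 3.14].

### API

Orientations are given as [roll, pitch, yaw] about the fixed x, y, z axes, in that order (R = Rz(yaw) Ry(pitch) Rx(roll)).
In Python, from cell import read_state, camera, camera_info, sign_off, grip_point_offset gives the robot as it stands.
- The arm moves only by the shell command python3 -m handwheel 'ROWS' [FORCE]. ROWS is text: rows parted by semicolons, each of 5 numbers parted by spaces: the shift along the world's x, y, z in units of 40 mm (1.0 is 40 mm), then the turn about the world's z in units of 5 degrees (1.0 is 5 degrees), then the closure, from 0 (fully open) to 1 (shut). In form: dx dy dz yaw gripper; .... A call has 1 to 12 rows; each row shifts and turns the commanded pose from where the row before left it; what a row does not reach is not made up. A row lasts 1/12 s, in which the tool goes at most 41.7 mm and 7.16 degrees, less where a joint would pass 70% of its speed; a pose out of reach is approached as far as the arm can. A call is refused whole if a number of a shift passes 1 or a number of a turn 1, either way. A call with a gripper value outside its range is refused whole. The fingers move at their own pace and stop on an object; FORCE is the grip in N (left out, the last holds). Time passes only in rows, so rows that do not move let the fingers close. It gives the time, the measured TCP pose, the force, the opening and the grip force at its end, in the units of the state.
- read_state(): the state, without advancing time (a new reading comes with each control period).
- camera(name): name is "scene" or "top" or "wrist"; returns (picture, depth): 384x512x3 uint8, red, green, blue; 384x512 float32, mm along the optical axis (not along the pixel's ray), 0 where there is no reading.
- camera_info(name): a dict with "intrinsics" (3x3 intrinsics, pixels), "world_from_camera" (4x4, takes a point from camera to world coordinates). Camera axes: x right, y down, z forward; pixel columns grow to the right and rows downward; lengths in mm; the calibration is good to about 2 mm. A picture is of the moment at which its call begins: read the wrist's pose just before it. camera_info takes no time and is no camera call; for the wrist camera it gives the pose at the moment of the call.
- sign_off(): hands the job in; it is judged then, once.
The state is a dict: "clock": time; "joints": joint angles; "qd": joint speeds; "effort": joint torques, N m; "eef_pos": TCP position; "eef_rot": TCP orientation; "wrist_force": force on the tool from outside, world axes, zero at the start; "moment": the same for the moment, N m; "finger_gap": finger opening in mm; "finger_force": force on a finger pad.
Only numpy, scipy, OpenCV 4.12 (cv2) and the standard library are available. Lean on these libraries where they do the work, as an engineer would, in place of code of your own. Each camera call takes 0.05 s, during which the arm holds its last target. There are 200 camera calls.

## Working session

There is one attempt and no reset: what is moved stays moved. The work goes in short steps, Python scripts to look and compute and a shell command to move; the robot and the scene stay as the last step left them, time stands still between calls to the robot, and variables do not carry over. Pictures are saved under pics/ and viewed, at most 10 in all, crops included, and the job is handed in when it is done.

```bash
mkdir -p pics; ls; python3 - <<'E'
from cell import *
import cv2,numpy as np
for n in ("top","scene"):
    p,d=camera(n); np.savez(f"pics/{n}0.npz",p=p,d=d)
    cv2.imwrite(f"pics/{n}0.png",p[:,:,::-1])
    i=camera_info(n); print(n,np.round(i["intrinsics"],1).tolist(),np.round(i["world_from_camera"],3).tolist(),(d>0).mean())
print(read_state(),grip_point_offset)
E
```

```text
pics
top [[439.1, 0.0, 258.2], [0.0, 439.1, 182.9], [0.0, 0.0, 1.0]] [[0.004, -0.996, 0.088, 423.746], [-0.999, -0.001, 0.032, -34.078], [-0.032, -0.088, -0.996, 1164.936], [0.0, 0.0, 0.0, 1.0]] 0.9959004720052084
scene [[370.9, 0.0, 255.7], [0.0, 370.9, 193.4], [0.0, 0.0, 1.0]] [[-0.246, 0.562, -0.79, 1182.987], [0.969, 0.123, -0.214, 177.126], [-0.023, -0.818, -0.575, 627.67], [0.0, 0.0, 0.0, 1.0]] 0.9958445231119791
{'clock': 0.1, 'joints': array([ 1.10236718e+00,  3.00384397e-01,  1.52153184e+00,  9.93869034e-06,
        1.32072339e+00, -6.66115832e-02]), 'qd': array([ 0.00083258, -0.00327261, -0.00099527,  0.00160701, -0.00016568,
       -0.00105322]), 'effort': array([-6.49764424e-04, -5.32636857e+01, -3.53282332e+01,  7.09492341e-02,
        2.34367879e-02, -7.76543766e-05]), 'eef_pos': array([214.9947849 , 505.96974767, 204.95472638]), 'eef_rot': array([-3.14054864e+00, -7.92945448e-05,  2.73977259e+00]), 'wrist_force': array([0.05383621, 0.12067255, 0.3435702 ]), 'moment': array([ 0.03168684, -0.00269788,  0.04042228]), 'finger_force': 0.0, 'finger_gap': 94.17976007626925} 18.8
```

View pics/top0.png

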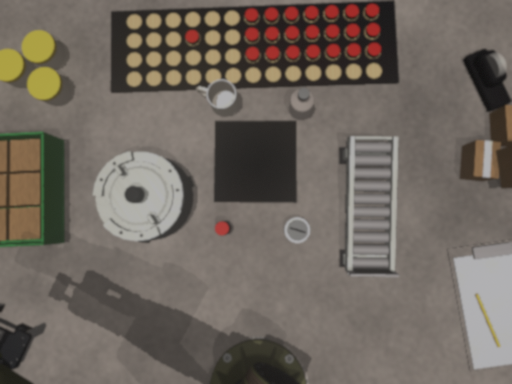

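View pics/scene0.png

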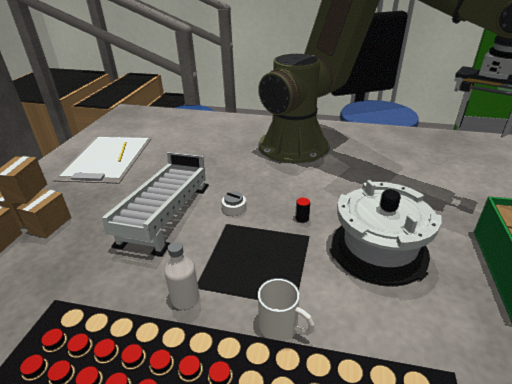

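The top picture shows the canister at about (139,195), the mat at (256,161), the lane at (372,205) with its stop at the lower end (372,270), the disc stack at (222,228), the timer at (297,230), the mug at (222,95) and the bottle at (302,100). The scene view agrees with this. Next I measure heights.

```bash
cat > h.py <<'E'
import numpy as np,cv2
from cell import *
def cloud(n,d,i=None):
    i=i or camera_info(n); K=i["intrinsics"];T=np.array(i["world_from_camera"])
    v,u=np.mgrid[:d.shape[0],:d.shape[1]]
    c=np.stack([(u-K[0][2])/K[0][0]*d,(v-K[1][2])/K[1][1]*d,d],-1)
    return c@T[:3,:3].T+T[:3,3]
def ray(n,uv,z,i=None):
    i=i or camera_info(n); K=np.array(i["intrinsics"]);T=np.array(i["world_from_camera"])
    r=T[:3,:3]@np.linalg.solve(K,[uv[0],uv[1],1.]); o=T[:3,3]
    return o+r*(z-o[2])/r[2]
E
python3 - <<'E'
from h import *
z=np.load("pics/top0.npz");p,d=z["p"],z["d"]
W=cloud("top",d)
def st(m,nm): 
    if m.sum(): print(nm,m.sum(),W[m].mean(0).round(1),W[m].min(0).round(0),W[m].max(0).round(0))
g=np.zeros(d.shape,bool); 
def box(u0,u1,v0,v1): 
    m=g.copy(); m[v0:v1,u0:u1]=1; return m
Z=W[...,2]
print("table z", np.median(Z[box(100,210,100,140)]))
c=box(85,195,140,250)
st(c&(Z>158),"knob")
st(c&(Z>90)&(Z<130),"collar")
m=(c&(Z>95)).astype(np.uint8); cs,_=cv2.findContours(m,0,1); cc=max(cs,key=cv2.contourArea)
(x,y),r=cv2.minEnclosingCircle(cc); print("circ",x,y,r,ray("top",(x,y),122).round(1))
e=(c&(Z>135)&(Z<158)).astype(np.uint8); n,l,s,ce=cv2.connectedComponentsWithStats(e)
for k in range(1,n):
    if s[k,4]>4: st(l==k,"ear%d"%k); print(ce[k])
# mat
mm=(p.max(2)<45)&box(200,310,110,215); cs,_=cv2.findContours(mm.astype(np.uint8),0,1); cc=max(cs,key=cv2.contourArea)
R=cv2.minAreaRect(cc); print("mat",[ray("top",q,4).round(1).tolist() for q in cv2.boxPoints(R)],ray("top",R[0],4).round(1))
for b,nm,t in ((box(285,315,80,118),"bottle",120),(box(205,240,78,112),"mug",70),(box(212,233,218,238),"disc",45),(box(282,313,215,246),"timer",35)): st(b&(Z>t),nm)
L=box(335,402,130,280)
st(L&(Z>30),"lane")
hi=cv2.resize(p[140:250,85:195],None,fx=5,fy=5,interpolation=3)
zi=np.clip((Z[140:250,85:195]-90)*3.2,0,255).astype(np.uint8)
cv2.imwrite("pics/lid.png",hi[:,:,::-1])
z2=cv2.resize(p[130:280,335:405],None,fx=4,fy=4,interpolation=3);
zz=cv2.resize(np.clip((Z[130:280,335:405])*1.6,0,255).astype(np.uint8),None,fx=4,fy=4,interpolation=0)
cv2.imwrite("pics/lane.png",np.hstack([z2[:,:,::-1],cv2.merge([zz]*3)]))
E
```

```text
table z 1.363035449974518
knob 281 [475.8 227.9 347.9] [424. -34. 158.] [ 506.  306. 1165.]
collar 5906 [486.9 286.2 119.9] [380. 179. 102.] [596. 396. 130.]
circ 138.5 195.5 45.98379135131836 [485.7 286.8 122. ]
ear1 63 [544.7 325.7 149.3] [534. 318. 135.] [556. 335. 157.]
[119.28571429 169.74603175]
ear2 46 [485.2 272.8 147.8] [469. 268. 136.] [507. 285. 158.]
[141.06521739 195.04347826]
ear3 59 [430.6 246.7 150.2] [420. 238. 138.] [441. 257. 157.]
[151.28813559 218.47457627]
mat [[686.0, 98.7, 4.0], [685.3, -89.6, 4.0], [484.1, -88.9, 4.0], [483.8, 96.5, 4.0]] [584.    3.9   4. ]
bottle 145 [ 712.1 -104.6  188.6] [ 424. -121.  120.] [ 740.  -34. 1165.]
mug 293 [737.4  92.3 114.8] [424. -34.  70.] [ 783.  137. 1165.]
disc 173 [409.3  90.7  71.8] [393. -34.  45.] [ 426.  110. 1165.]
timer 333 [405.3 -96.8  63.3] [ 381. -123.   35.] [ 431.  -34. 1165.]
lane 6360 [ 463.1 -276.5   79.8] [ 296. -339.   30.] [ 638.  -34. 1165.]
```

View pics/lid.png

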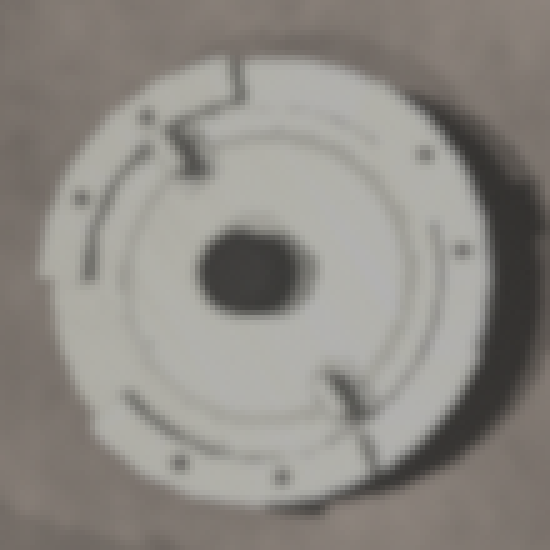

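View pics/lane.png

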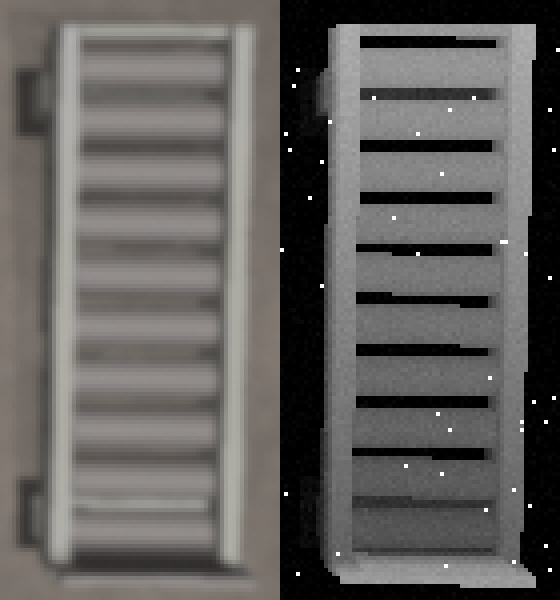

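The lane stop is at the near end, and the lane runs almost along x. Lid centre is about (487,286), with the ears at about 35° and 215°. The slot edges in the picture put the slots at about -8°, 112° and 232°. Taking ear_a at 35°, the lugs sit at 65° mod 120, so the turn needed is about +47° to the slot and +50° to the stop. That falls inside the given 43–69°. I'll straddle ear_a and push it round.

```bash
python3 -m handwheel '.685 -.375 0 -1 0;.685 -.375 0 -1 0;.685 -.375 0 -1 0;.685 -.375 0 -1 0;.685 -.375 0 -1 0;.685 -.375 0 -1 0;.685 -.375 0 -1 0;.685 -.375 0 -1 0;.685 -.375 0 -1 0;.685 -.375 0 -1 0;.685 -.375 0 -1 0;.685 -.375 0 -1 0' 15
python3 -m handwheel '0 0 0 -1 .65;0 0 0 -1 .65;0 0 0 -1 .65;0 0 0 -1 .65;0 0 0 -1 .65;0 0 0 -1 .65;0 0 0 -1 .65;0 0 0 -1 .65;0 0 0 -1 .65;0 0 0 -1 .65;0 0 0 -1 .65;0 0 0 -.45 .65'
python3 - <<'E'
from h import *
s=read_state(); print(s["clock"],s["eef_pos"],np.degrees(s["eef_rot"]),s["joints"],s["finger_gap"])
z=np.load("pics/top0.npz");p,d=z["p"],z["d"];W=cloud("top",d);Z=W[...,2];ok=d>0
def B(u0,u1,v0,v1,lo,hi):
    m=np.zeros(d.shape,bool); m[v0:v1,u0:u1]=1; return m&ok&(Z>lo)&(Z<hi)
k=B(110,160,175,215,160,175);print("knob",W[k].mean(0),k.sum())
# mat mask
mm=((p.max(2)<70)).astype(np.uint8);mm[:, :205]=0;mm[:,305:]=0;mm[:112]=0;mm[212:]=0
cs,_=cv2.findContours(mm,0,1);R=cv2.minAreaRect(max(cs,key=cv2.contourArea));P=[ray("top",q,4)[:2].round(1) for q in cv2.boxPoints(R)];print("mat",P,ray("top",R[0],4).round(1))
print([ray("top",q,4)[:2].round(1) for q in ((215,122),(297,122),(215,202),(297,202))])
for nm,b in (("bottle",(285,315,80,118,140,165)),("mug",(205,245,78,112,75,110)),("disc",(212,233,218,238,50,70)),("timer",(282,313,215,246,40,60))):
    m=B(*b);(x,y),r=cv2.minEnclosingCircle(W[m][:,:2].astype(np.float32));print(nm,x,y,r,W[m][:,2].mean())
# lane: roller plane fit
m=B(352,392,140,262,40,115)
Q=W[m]
for _ in range(8):
    A=np.c_[Q[:,0],Q[:,1],np.ones(len(Q))];c=np.linalg.lstsq(A,Q[:,2],rcond=None)[0];r=W[m]@np.array([-c[0],-c[1],1])-c[2];Q=W[m][(r>-6)&(r<6)]
print("plane",c,"n",len(Q))
# rails: strip points 5+ above plane
m=B(338,402,145,255,40,140);X=W[m];h=X[:,2]-X[:,0]*c[0]-X[:,1]*c[1]-c[2]
for x0 in range(340,620,40):
    s=X[(abs(X[:,0]-x0)<20)&(abs(h)<20)];hs=s[:,2]-s[:,0]*c[0]-s[:,1]*c[1]-c[2]
    t=s[hs>6]; print(x0,np.percentile(t[:,1],[1,50,99]).round(1),t[t[:,1]>-277][:,1].mean().round(1),t[t[:,1]<-277][:,1].mean().round(1), np.percentile(s[hs<4][:,1],[3,97]).round(1))
m=B(345,400,125,282,60,140);print("ends",np.percentile(W[m][:,0],[.5,99.5]))
E
```

```text
clock: 1.1
eef_pos: [545.0, 325.2, 205.1]
eef_rot: [-3.141, 0.0, 1.688]
wrist_force: [-0.1, -0.6, 0.2]
finger_gap: 93.9
finger_force: 0.0
clock: 2.1
eef_pos: [543.8, 326.1, 205.0]
eef_rot: [-3.141, 0.001, 0.688]
wrist_force: [-0.1, -0.2, 0.3]
finger_gap: 33.2
finger_force: 0.0
2.1 [543.75019287 326.12058949 204.99582746] [-1.79990097e+02  4.72485087e-02  3.94390061e+01] [4.82487763e-01 4.91151420e-01 1.25795874e+00 6.42215277e-07
 1.39332505e+00 1.36494354e+00] 33.17818114635991
knob [487.20755178 286.1468206  166.78367889] 227
mat [array([694.3, 120.4]), array([693.5, -95. ]), array([478.8, -94.2]), array([478.4, 117.7])] [585.4  11.9   4. ]
[array([691.6, 120.4]), array([ 690.7, -100.3]), array([475.8, 117.7]), array([476.2, -99.4])]
bottle 726.5723876953125 -107.44367980957031 13.878334999084473 150.07640288907473
mug 746.2021484375 99.07343292236328 42.922584533691406 87.22122011874478
disc 409.26873779296875 92.7175521850586 18.32737159729004 59.11176378935895
timer 404.83197021484375 -98.10696411132812 25.671966552734375 43.62858891869767
plane [1.41115920e-01 7.40280930e-03 7.59643878e+00] n 3228
340 [-335.3 -323.7 -220. ] -225.4 -327.0 [-323.  -219.8]
380 [-335.  -279.8 -220.2] -226.1 -327.4 [-324.1 -220.3]
420 [-336.4 -282.  -220.2] -227.3 -329.3 [-324.9 -220.6]
460 [-336.5 -325.  -221.6] -226.9 -329.5 [-324.6 -221.1]
500 [-335.6 -300.4 -221.1] -226.9 -329.1 [-325.3 -221.4]
540 [-337.4 -325.  -221.5] -227.7 -330.2 [-325.9 -221.8]
580 [-336.8 -318.7 -221.7] -228.2 -331.1 [-326.2 -222.3]
ends [298.26844897 634.12947056]
```

```bash
python3 -m handwheel '0 0 -.4 -.92 .65;0 0 -.4 0 .65;0 0 -.4 0 .65;0 0 -.4 0 .65;0 0 -.2 0 .65;0 0 -.1 0 .65;0 0 0 0 .79;0 0 0 0 .79;0 0 0 0 .79'
python3 -m handwheel '-.046 .061 0 .5 .79;-.046 .061 0 .5 .79;-.051 .056 0 .5 .79;-.051 .056 0 .5 .79;-.056 .052 0 .5 .79;-.056 .052 0 .5 .79;-.06 .047 0 .5 .79;-.06 .047 0 .5 .79;-.064 .041 0 .5 .79;-.064 .041 0 .5 .79;-.067 .036 0 .5 .79;-.067 .036 0 .5 .79'
```

```text
clock: 2.85
eef_pos: [544.3, 326.4, 130.5]
eef_rot: [3.141, -0.001, 0.613]
wrist_force: [0.2, -1.1, -0.7]
finger_gap: 20.0
finger_force: 0.0
clock: 3.85
eef_pos: [516.9, 349.8, 130.4]
eef_rot: [3.14, -0.001, 1.139]
wrist_force: [2.5, -0.1, -0.8]
finger_gap: 19.8
finger_force: 1.1
```

```bash
python3 -m handwheel '-.07 .03 0 .5 .79;-.07 .03 0 .5 .79;-.073 .023 0 .5 .79;-.073 .023 0 .5 .79;-.074 .017 0 .5 .79;-.074 .017 0 .5 .79;-.038 .006 0 .25 .79;-.038 .006 0 .25 .79;0 0 0 0 .79'
python3 - <<'E'
from h import *
print(read_state()["wrist_force"],read_state()["finger_force"])
p,d=camera("top");W=cloud("top",d);Z=W[...,2]
cv2.imwrite("pics/t1.png",cv2.resize(p[130:260,75:205],None,fx=4,fy=4,interpolation=3)[:,:,::-1])
m=np.zeros(d.shape,bool);m[195:250,120:175]=1;m&=(Z>138)&(Z<158)
c=W[m].mean(0);print(c,m.sum(),np.degrees(np.arctan2(286.1-c[1],487.2-c[0])))
E
```

```text
clock: 4.6
eef_pos: [496.3, 356.0, 130.3]
eef_rot: [3.14, -0.001, 1.443]
wrist_force: [1.5, 0.4, 0.5]
finger_gap: 19.9
finger_force: 0.9
[1.53409746 0.36673592 0.50888096] 0.9065928767086007
[471.91079115 239.26458689 149.99000824] 78 71.92096255474188
```

View pics/t1.png

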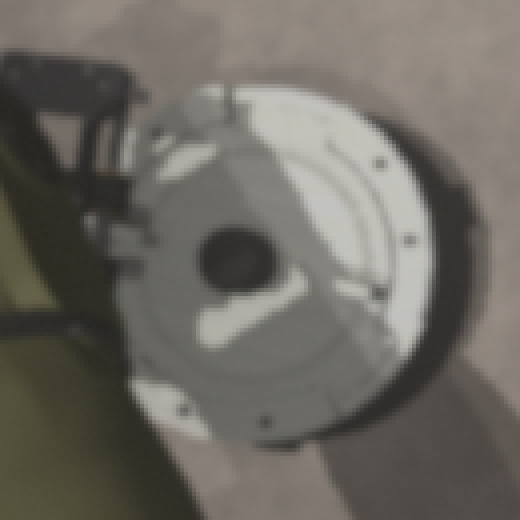

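The gripper straddles the ear at about (120,235) in the crop and the lid has turned with it, to about 78°. I'll creep on to the stop.

```bash
python3 -m handwheel '-.03 .003 0 .2 .79;-.03 .003 0 .2 .79;-.03 .002 0 .2 .79;-.03 .002 0 .2 .79;0 0 0 0 .79'
python3 -m handwheel '-.03 .001 0 .2 .79;-.03 .001 0 .2 .79;0 0 0 0 .79'; python3 -m handwheel '-.03 0 0 .2 .79;0 0 0 0 .79'; python3 -m handwheel '-.03 0 0 .2 .79;0 0 0 0 .79'
```

```text
clock: 5.07
eef_pos: [491.0, 356.1, 129.5]
eef_rot: [-3.142, 0.0, 1.514]
wrist_force: [3.1, 0.4, 1.5]
finger_gap: 19.8
finger_force: 1.5
clock: 5.32
eef_pos: [488.6, 356.2, 129.5]
eef_rot: [3.142, -0.0, 1.549]
wrist_force: [4.0, 0.6, 1.6]
finger_gap: 19.2
finger_force: 1.6
clock: 5.48
eef_pos: [488.2, 356.3, 129.6]
eef_rot: [3.14, -0.001, 1.565]
wrist_force: [10.0, 2.8, -0.5]
finger_gap: 19.7
finger_force: 4.8
clock: 5.65
eef_pos: [488.0, 356.3, 130.0]
eef_rot: [3.137, -0.001, 1.583]
wrist_force: [15.7, 2.2, -0.7]
finger_gap: 20.1
finger_force: 7.5
```

```bash
python3 -m handwheel '.09 0 0 -.2 .79;0 0 .2 0 .79;0 0 .5 0 .79;0 0 .6 0 0;0 0 .5 0 0;0 -.35 .1 0 0;0 -.7 0 0 0;0 -.7 0 0 0;0 0 0 0 0'
python3 - <<'E'
from h import *
s=read_state();print(s["eef_pos"],s["eef_rot"])
p,d=camera("top");W=cloud("top",d);Z=W[...,2]
i=camera_info("wrist");p2,d2=camera("wrist")
cv2.imwrite("pics/w1.png",np.hstack([cv2.resize(p[130:260,75:205],(384,384),interpolation=3),p2])[:,:,::-1][:, :800])
W2=cloud("wrist",d2,i);m=(d2>0)&(W2[...,2]>140)&(W2[...,2]<156)
r=np.hypot(W2[...,0]-487.2,W2[...,1]-286.1);m&=(r>50)&(r<90)
a=np.degrees(np.arctan2(W2[...,1]-286.1,W2[...,0]-487.2))[m]
for q in (a[a>0],a[a<0]): print(len(q),np.median(q) if len(q) else 0)
m=(d2>0)&(W2[...,2]>160)&(W2[...,2]<172)&(r<40);print(W2[m].mean(0),m.sum())
E
```

```text
clock: 6.4
eef_pos: [489.4, 281.9, 204.7]
eef_rot: [-3.14, 0.002, 1.562]
wrist_force: [-0.2, 1.0, -0.2]
finger_gap: 56.5
finger_force: 0.0
[489.36484151 281.90612914 204.65891135] [-3.13959857e+00  1.60134443e-03  1.56233157e+00]
397 86.37957948315889
302 -100.00517119104123
[483.73505195 290.26200798 165.19874289] 1793
```

View pics/w1.png

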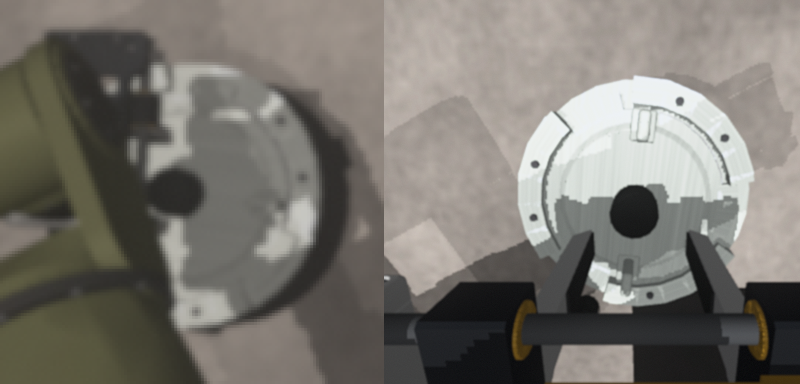

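The wrist view shows the knob at (634,212) of the composite. The ears line up at about 84° and the lugs stand in the slots. Next I grip the knob.

```bash
python3 -m handwheel '-.1 .14 0 0 0;0 0 0 0 0;0 0 0 0 0;0 0 0 0 0;0 0 -.5 0 0;0 0 -.5 0 0;0 0 -.5 0 0;0 0 -.3 0 0;0 0 0 0 0'
python3 -m handwheel '0 0 0 0 1;0 0 0 0 1;0 0 0 0 1;0 0 0 0 1;0 0 0 0 1;0 0 0 0 1;0 0 0 0 1;0 0 0 0 1' 25
```

```text
clock: 7.25
eef_pos: [485.0, 291.5, 130.9]
eef_rot: [-3.138, 0.002, 1.565]
wrist_force: [-1.1, -0.2, 0.2]
finger_gap: 94.0
finger_force: 0.0
clock: 7.92
eef_pos: [486.0, 291.8, 133.6]
eef_rot: [3.142, -0.0, 1.564]
wrist_force: [-0.5, 0.4, -0.8]
finger_gap: 44.3
finger_force: 0.0
```

```bash
python3 -m handwheel '0 0 0 0 1;0 0 0 0 1;0 0 0 0 1;0 0 0 0 1'
python3 -m handwheel '0 0 .1 0 1;0 0 .1 0 1;0 0 .1 0 1;0 0 0 0 1'
```

```text
clock: 8.25
eef_pos: [485.9, 291.8, 133.5]
eef_rot: [-3.142, -0.0, 1.564]
wrist_force: [-1.4, 0.5, 0.8]
finger_gap: 39.3
finger_force: 25.0
clock: 8.58
eef_pos: [486.2, 291.9, 146.3]
eef_rot: [3.141, -0.0, 1.564]
wrist_force: [0.3, -0.6, -4.9]
finger_gap: 39.2
finger_force: 25.0
```

```bash
python3 -m handwheel '0 0 .3 0 1;0 0 .4 0 1;0 0 .5 0 1;0 0 .4 0 1;0 0 .2 0 1;0 0 0 0 1'
python3 -m handwheel '.1 -.3 0 0 1;.206 -.577 0 0 1;.206 -.577 0 0 1;.206 -.577 0 0 1;.206 -.577 0 0 1;.206 -.577 0 0 1;.206 -.577 0 0 1;.206 -.577 0 0 1;.206 -.577 0 0 1;.206 -.577 0 0 1;.206 -.577 0 0 1;.206 -.577 0 0 1'
python3 -m handwheel '.1 -.277 0 0 1;0 0 0 0 1;0 0 0 0 1;0 0 0 0 1;0 0 0 0 1'
python3 - <<'E'
from h import *
s=read_state();print(s["eef_pos"],s["eef_rot"],s["wrist_force"])
p,d=camera("top");p2,d2=camera("scene")
cv2.imwrite("pics/m1.png",np.hstack([cv2.resize(p[100:260,80:320],(480,320),interpolation=3),cv2.resize(p2[140:384,90:460],(320,320))])[:,:,::-1])
np.savez("pics/top1.npz",p=p,d=d)
W=cloud("top",d);m=np.zeros(d.shape,bool);m[150:240,95:185]=1
t=m&(d>0)&(W[...,2]>85)&(W[...,2]<105)
r=np.hypot(W[...,0]-487,W[...,1]-286);t&=r<74
q=(t*255).astype(np.uint8);cs,_=cv2.findContours(q,0,1);R=cv2.minAreaRect(max(cs,key=cv2.contourArea))
print("carton",R,W[t].mean(0),t.sum(),[ray("top",b,98)[:2].round(1).tolist() for b in cv2.boxPoints(R)],ray("top",R[0],98))
E
```

```text
clock: 9.08
eef_pos: [486.5, 292.1, 219.6]
eef_rot: [3.139, -0.002, 1.564]
wrist_force: [0.3, 1.0, -4.7]
finger_gap: 39.2
finger_force: 25.0
clock: 10.08
eef_pos: [580.4, 24.1, 216.1]
eef_rot: [-3.14, 0.0, 1.564]
wrist_force: [0.4, 0.8, -5.6]
finger_gap: 39.4
finger_force: 25.0
clock: 10.5
eef_pos: [584.3, 15.7, 217.2]
eef_rot: [-3.141, -0.0, 1.565]
wrist_force: [0.4, 0.3, -5.3]
finger_gap: 39.4
finger_force: 25.0
[584.29724221  15.72828781 217.24498104] [-3.14118596e+00 -1.67005870e-04  1.56539567e+00] [ 0.39861087  0.27927948 -5.31463121]
carton ((140.73196411132812, 194.60308837890625), (25.58672332763672, 37.263206481933594), 23.962491989135742) [489.30761444 288.46357053  98.98277904] 930 [[460.2, 335.6], [544.2, 300.5], [518.5, 241.7], [434.9, 277.1]] [489.32023205 288.71632595  98.        ]
```

View pics/m1.png

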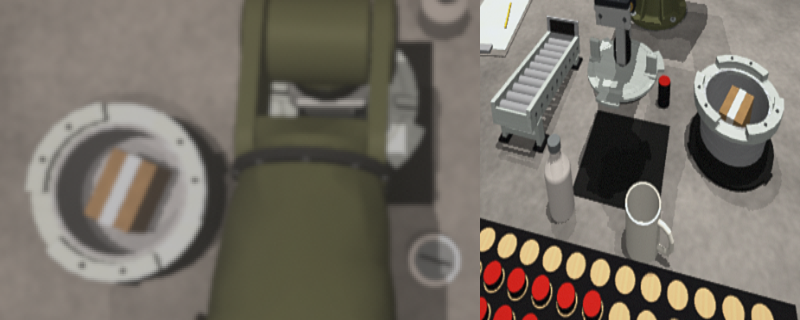

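The top view shows the open canister with the carton at (130,190), its tape lengthwise. The lid hangs over the mat (scene view at (625,75)). Lowering it gently.

```bash
python3 -m handwheel '0 0 -.4 0 1;0 0 -.6 0 1;0 0 -.6 0 1;0 0 -.6 0 1;0 0 -.6 0 1;0 0 -.5 0 1;0 0 -.4 0 1;0 0 -.2 0 1;0 0 -.1 0 1;0 0 0 0 1;0 0 0 0 1'
python3 -m handwheel '0 0 -.1 0 1;0 0 -.05 0 1;0 0 -.05 0 1;0 0 0 0 1;0 0 0 0 1'
```

```text
clock: 11.52
eef_pos: [585.1, 15.0, 58.4]
eef_rot: [3.14, 0.0, 1.565]
wrist_force: [0.1, -0.0, -5.2]
finger_gap: 39.4
finger_force: 25.0
clock: 11.93
eef_pos: [584.6, 14.8, 49.5]
eef_rot: [-3.142, 0.0, 1.564]
wrist_force: [-0.0, -0.0, -4.4]
finger_gap: 39.2
finger_force: 25.0
```

```bash
python3 -m handwheel '0 0 -.05 0 1;0 0 -.05 0 1;0 0 -.05 0 1;0 0 -.05 0 1;0 0 -.05 0 1;0 0 0 0 1;0 0 0 0 1'
python3 -m handwheel '0 0 -.03 0 1;0 0 -.03 0 1;0 0 -.03 0 1;0 0 0 0 1;0 0 0 0 1'
```

```text
clock: 12.52
eef_pos: [584.5, 14.8, 39.3]
eef_rot: [-3.141, -0.0, 1.564]
wrist_force: [-0.2, -0.1, -4.3]
finger_gap: 39.3
finger_force: 25.0
clock: 12.93
eef_pos: [584.6, 14.8, 35.8]
eef_rot: [-3.142, 0.0, 1.564]
wrist_force: [-0.4, 0.1, -4.9]
finger_gap: 39.3
finger_force: 25.0
```

```bash
python3 -m handwheel '0 0 -.02 0 1;0 0 -.02 0 1;0 0 0 0 1;0 0 0 0 1'; python3 -m handwheel '0 0 -.02 0 1;0 0 -.02 0 1;0 0 0 0 1;0 0 0 0 1'
```

```text
clock: 13.27
eef_pos: [585.0, 14.8, 35.5]
eef_rot: [3.14, 0.0, 1.564]
wrist_force: [-3.9, 0.4, 7.8]
finger_gap: 39.2
finger_force: 25.0
clock: 13.6
eef_pos: [585.5, 14.8, 35.3]
eef_rot: [3.139, 0.0, 1.564]
wrist_force: [-9.4, -0.5, 21.0]
finger_gap: 39.4
finger_force: 25.0
```

The lid is on the mat. I ease the load, release and retreat.

```bash
python3 -m handwheel '0 0 .04 0 1;0 0 0 0 1;0 0 0 0 0;0 0 0 0 0;0 0 0 0 0;0 0 0 0 0;0 0 0 0 0;0 0 0 0 0;0 0 0 0 0;0 0 0 0 0;0 0 0 0 0' 
python3 -m handwheel '0 0 .3 0 0;0 0 .5 0 0;0 0 .7 0 0;0 0 .8 0 0;0 0 .8 0 0;0 0 .8 0 0;0 0 .3 0 0'
python3 -m handwheel '-.2 .55 0 1 0;-.2 .55 0 1 0;-.2 .55 0 1 0;-.2 .55 0 1 0;-.2 .55 0 1 0;-.2 .55 0 1 0;-.2 .55 0 1 0;-.2 .55 0 1 0;-.2 .55 0 1 0;-.2 .55 0 1 0;-.2 .55 0 1 0;-.2 .55 0 1 0'
python3 -m handwheel '0 .24 0 1 0;0 0 0 .54 0;0 0 0 0 0;0 0 0 0 0;0 0 0 0 0'
cat > look.py <<'E'
from h import *
s=read_state();print(s["eef_pos"],np.degrees(s["eef_rot"]))
p,d=camera("top");np.savez("pics/top2.npz",p=p,d=d);W=cloud("top",d);Z=W[...,2]
k=np.zeros(d.shape,bool);k[130:190,225:285]=1;k&=(d>0)&(Z>58)&(Z<80);print("lid knob",W[k].mean(0),k.sum())
k=np.zeros(d.shape,bool);k[110:215,205:310]=1;k&=(d>0)&(Z>10)&(Z<30)
cs,_=cv2.findContours(k.astype(np.uint8),0,1);(x,y),r=cv2.minEnclosingCircle(max(cs,key=cv2.contourArea));print("lid circle",ray("top",(x,y),18),r)
i=camera_info("wrist");p2,d2=camera("wrist");W2=cloud("wrist",d2,i)
t=(d2>0)&(abs(W2[...,2]-98)<6)&(np.hypot(W2[...,0]-488,W2[...,1]-287)<72)
X=W2[t][:,:2].astype(np.float32);print("carton wrist",cv2.minAreaRect(X),W2[t][:,2].mean(),t.sum())
cv2.imwrite("pics/c1.png",np.hstack([cv2.resize(p[100:260,80:320],(288,192),interpolation=3),cv2.resize(p2,(256,192))])[:,:,::-1])
E
python3 look.py
```

```text
clock: 14.52
eef_pos: [584.6, 14.8, 34.2]
eef_rot: [-3.142, 0.0, 1.564]
wrist_force: [-0.3, -0.3, -0.4]
finger_gap: 93.0
finger_force: 0.0
clock: 15.1
eef_pos: [585.7, 14.8, 208.1]
eef_rot: [3.135, 0.0, 1.564]
wrist_force: [0.2, 0.0, 1.0]
finger_gap: 93.5
finger_force: 0.0
clock: 16.1
eef_pos: [487.9, 279.8, 202.5]
eef_rot: [-3.142, -0.0, 2.616]
wrist_force: [-0.0, 0.6, -0.3]
finger_gap: 93.4
finger_force: 0.0
clock: 16.52
eef_pos: [488.6, 288.1, 202.3]
eef_rot: [-3.141, -0.0, 2.744]
wrist_force: [-0.7, -0.4, -0.6]
finger_gap: 94.0
finger_force: 0.0
[488.63579857 288.07577974 202.31900724] [-1.79993374e+02 -1.98978997e-03  1.57200035e+02]
lid knob [585.50615526  10.8779963   68.26502747] 194
lid circle [586.09123083  12.33458783  18.        ] 36.90925216674805
carton wrist ((487.2008056640625, 290.0716247558594), (59.92177200317383, 90.60842895507812), 67.20698547363281) 97.70012046556164 5205
```

View pics/c1.png

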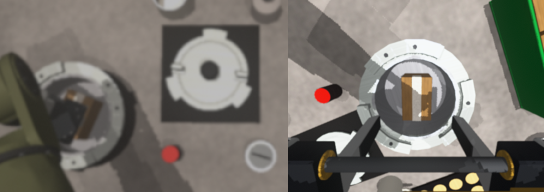

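The lid lies centred on the mat, knob at (585.5,10.9). Both cameras agree on the carton: centre about (488,289), long axis at -22.7°. Next I grasp the carton.

```bash
python3 -m handwheel '-.01 .02 -.4 0 0;0 0 -.6 0 0;0 0 -.6 0 0;0 0 -.6 0 0;0 0 -.6 0 0;0 0 -.5 0 0;0 0 -.3 0 0;0 0 -.2 0 0;0 0 0 0 0;0 0 0 0 0'
python3 -m handwheel '0 0 0 0 1;0 0 0 0 1;0 0 0 0 1;0 0 0 0 1;0 0 0 0 1;0 0 0 0 1;0 0 0 0 1;0 0 0 0 1;0 0 0 0 1' 25
python3 - <<'E'
from h import *
z=np.load("pics/top0.npz");d=z["d"];W=cloud("top",d);Z=W[...,2]
m=np.zeros(d.shape,bool);m[128:282,350:395]=1;m&=(d>0)&(abs(W[...,1]+278)<30)
# roller tops: max profile along x
b=np.arange(300,640,3);
xs=W[m][:,0];zs=Z[m]
h=zs-0.141*xs
pr=[np.median(h[abs(xs-q)<2.5]) if (abs(xs-q)<2.5).sum() else 0 for q in b]
print([(int(q),round(float(v))) for q,v in zip(b,pr)])
E
```

```text
clock: 17.45
eef_pos: [488.6, 289.3, 50.9]
eef_rot: [3.141, 0.0, 2.746]
wrist_force: [0.4, -0.4, 0.8]
finger_gap: 94.1
finger_force: 0.0
clock: 18.2
eef_pos: [488.3, 289.3, 50.5]
eef_rot: [3.141, 0.0, 2.746]
wrist_force: [-0.1, -0.2, 4.0]
finger_gap: 60.0
finger_force: 25.0
[(300, 55), (303, 51), (306, 47), (309, 27), (312, 1), (315, 4), (318, 6), (321, 8), (324, 7), (327, 7), (330, 6), (333, 2), (336, -2), (339, -15), (342, -16), (345, 0), (348, 6), (351, 7), (354, 8), (357, 8), (360, 6), (363, 5), (366, 2), (369, -7), (372, -52), (375, 1), (378, 3), (381, 6), (384, 7), (387, 8), (390, 7), (393, 5), (396, 4), (399, -1), (402, -55), (405, -57), (408, -1), (411, 5), (414, 7), (417, 8), (420, 8), (423, 7), (426, 6), (429, 4), (432, -1), (435, -61), (438, -61), (441, -2), (444, 5), (447, 7), (450, 7), (453, 7), (456, 7), (459, 4), (462, 0), (465, -3), (468, -66), (471, -64), (474, 4), (477, 7), (480, 7), (483, 7), (486, 7), (489, 5), (492, 3), (495, 1), (498, -66), (501, -68), (504, -4), (507, 3), (510, 7), (513, 7), (516, 7), (519, 7), (522, 5), (525, 2), (528, -1), (531, 0), (534, -2), (537, 0), (540, 4), (543, 7), (546, 8), (549, 7), (552, 5), (555, 3), (558, 0), (561, 0), (564, 0), (567, 2), (570, 3), (573, 5), (576, 6), (579, 8), (582, 7), (585, 6), (588, 2), (591, 0), (594, 0), (597, 0), (600, 0), (603, 3), (606, 6), (609, 8), (612, 7), (615, 6), (618, 4), (621, 1), (624, 0), (627, 7), (630, 6), (633, 6), (636, 6), (639, -89)]
```

```bash
python3 -m handwheel '0 0 .1 0 1;0 0 .2 0 1;0 0 .4 0 1;0 0 .5 0 1;0 0 .5 0 1;0 0 .6 0 1;0 0 .6 0 1;0 0 .5 0 1;0 0 .3 0 1;0 0 .17 0 1;0 0 0 0 1'
python3 -m handwheel '.074 -.3 0 .18 1;.074 -.59 0 .18 1;.074 -.59 0 .18 1;.074 -.59 0 .18 1;.074 -.59 0 .18 1;.074 -.59 0 .18 1;.074 -.59 0 .18 1;.074 -.59 0 .18 1;.074 -.59 0 .18 1;.074 -.59 0 .18 1;.074 -.59 0 .18 1;.074 -.59 0 .18 1'
python3 -m handwheel '.074 -.59 0 .18 1;.074 -.59 0 .18 1;.074 -.59 0 .18 1;.074 -.59 0 .18 1;.074 -.59 0 .18 1;.074 -.59 0 .18 1;.074 -.59 0 .18 1;.074 -.59 0 .18 1;.074 -.59 0 .18 1;.074 -.59 0 .18 1;.074 -.59 0 .18 1;.074 -.59 0 .18 1'
python3 -m handwheel '0 -.34 0 0 1;0 0 0 0 1;0 0 0 0 1;0 0 0 0 1;0 0 0 0 1'; python3 -c "
from cell import *;import numpy as np
print(np.degrees(read_state()['eef_rot']))"
```

```text
clock: 19.12
eef_pos: [488.5, 289.3, 206.4]
eef_rot: [3.14, 0.001, 2.746]
wrist_force: [1.5, 0.3, -4.3]
finger_gap: 59.8
finger_force: 25.0
clock: 20.12
eef_pos: [523.2, 16.5, 203.9]
eef_rot: [-3.141, -0.002, 2.935]
wrist_force: [1.1, 0.7, -3.5]
finger_gap: 59.6
finger_force: 25.0
clock: 21.12
eef_pos: [558.8, -266.6, 203.6]
eef_rot: [3.141, -0.002, 3.124]
wrist_force: [0.2, -0.5, -4.5]
finger_gap: 59.7
finger_force: 25.0
clock: 21.53
eef_pos: [559.3, -278.1, 205.0]
eef_rot: [3.141, -0.0, 3.124]
wrist_force: [-0.6, -0.6, -4.4]
finger_gap: 59.6
finger_force: 25.0
[ 1.79985035e+02 -1.04045301e-02  1.78975235e+02]
```

```bash
python3 -m handwheel '0 -.03 -.3 0 1;0 0 -.4 0 1;0 0 -.4 0 1;0 0 -.3 0 1;0 0 -.2 0 1;0 0 0 0 1;0 0 0 0 1;0 0 0 0 1'
python3 - <<'E'
from h import *
i=camera_info("scene");p,d=camera("scene");cv2.imwrite("pics/s3.png",cv2.resize(p[110:270,70:270],None,fx=3,fy=3,interpolation=3)[:,:,::-1])
W=cloud("scene",d)
m=(d>0)&(W[...,0]>500)&(W[...,0]<640)&(abs(W[...,1]+279)<40)&(W[...,2]>112)&(W[...,2]<165)
hs=cv2.cvtColor(p,cv2.COLOR_RGB2HSV);m&=(hs[...,0]>6)&(hs[...,0]<22)&(hs[...,1]>80)
if m.sum():
  X=W[m];print(m.sum(),np.percentile(X,[1,50,99],axis=0).round(1))
E
```

```text
clock: 22.2
eef_pos: [559.6, -280.5, 142.0]
eef_rot: [-3.141, 0.001, 3.123]
wrist_force: [-0.7, 0.8, -4.6]
finger_gap: 59.9
finger_force: 25.0
724 [[ 519.9 -307.3  112.5]
 [ 602.9 -254.6  135.2]
 [ 606.6 -248.9  164.5]]
```

View pics/s3.png

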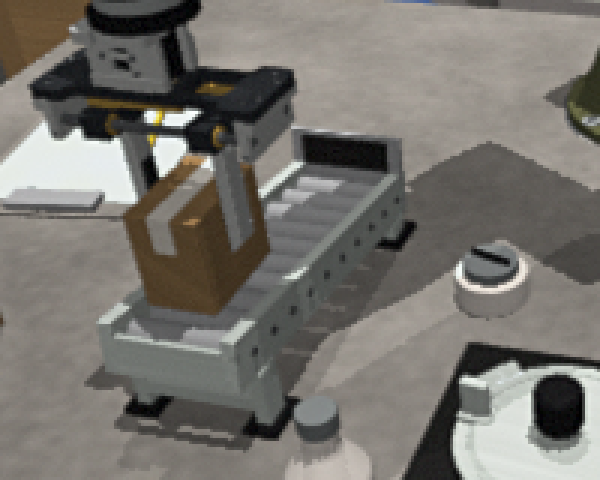

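The carton hangs level, lengthwise between the side channels over the upper end of the lane. I lower it to contact with a softer grip so that it can pivot onto the slope.

```bash
python3 -m handwheel '0 0 -.1 0 1;0 0 -.1 0 1;0 0 -.05 0 1;0 0 0 0 1;0 0 0 0 1' 15
python3 -m handwheel '0 0 -.03 0 1;0 0 -.03 0 1;0 0 -.03 0 1;0 0 0 0 1;0 0 0 0 1'
python3 -m handwheel '0 0 -.03 0 1;0 0 -.03 0 1;0 0 0 0 1;0 0 0 0 1'
```

```text
clock: 22.67
eef_pos: [559.2, -280.4, 130.9]
eef_rot: [3.141, -0.0, 3.123]
wrist_force: [0.1, 0.0, -4.2]
finger_gap: 60.2
finger_force: 15.0
clock: 23.08
eef_pos: [559.3, -280.5, 128.1]
eef_rot: [-3.141, 0.001, 3.123]
wrist_force: [-4.6, 1.1, 3.2]
finger_gap: 60.1
finger_force: 15.0
clock: 23.42
eef_pos: [559.3, -280.6, 126.2]
eef_rot: [-3.141, 0.001, 3.123]
wrist_force: [-7.2, 1.4, 9.8]
finger_gap: 59.8
finger_force: 15.0
```

```bash
python3 -m handwheel '0 0 0 0 1;0 0 0 0 1;0 0 -.02 0 1;0 0 -.02 0 1;0 0 0 0 1;0 0 0 0 1' 7
python3 -m handwheel '0 0 -.03 0 1;0 0 -.02 0 1;0 0 0 0 1;0 0 0 0 1;0 0 0 0 1'
python3 - <<'E'
from h import *
p,d=camera("scene");W=cloud("scene",d)
hs=cv2.cvtColor(p,cv2.COLOR_RGB2HSV)
m=(d>0)&(W[...,0]>540)&(W[...,0]<640)&(W[...,1]>-310)&(W[...,1]<-245)&(W[...,2]>105)&(W[...,2]<160)&(hs[...,0]>6)&(hs[...,0]<22)&(hs[...,1]>80)
X=W[m];f=X[X[:,0]>596]; f=f[(f[:,1]>-300)&(f[:,1]<-258)]; print("face",np.polyfit(f[:,2],f[:,0],1),len(f))
E
```

```text
clock: 23.92
eef_pos: [559.2, -280.4, 123.0]
eef_rot: [3.141, -0.0, 3.123]
wrist_force: [-0.0, -1.0, -3.4]
finger_gap: 60.1
finger_force: 7.0
clock: 24.33
eef_pos: [559.6, -280.4, 122.2]
eef_rot: [-3.141, 0.001, 3.123]
wrist_force: [-1.3, 0.9, 4.8]
finger_gap: 60.0
finger_force: 7.0
face [-1.41427658e-01  6.23617017e+02] 290
```

The carton lies flat on the rollers: its face tilts 0.141 and the force shows it resting. Releasing.

```bash
python3 -m handwheel '0 0 0 0 0;0 0 0 0 0;0 0 0 0 0;0 0 0 0 0;0 0 0 0 0;0 0 0 0 0;0 0 0 0 0;0 0 0 0 0;0 0 0 0 0;0 0 0 0 0;0 0 0 0 0;0 0 0 0 0'
python3 -m handwheel '0 0 0 0 0;0 0 0 0 0;0 0 0 0 0;0 0 0 0 0;0 0 0 0 0;0 0 0 0 0;0 0 0 0 0;0 0 0 0 0;0 0 0 0 0;0 0 0 0 0;0 0 0 0 0;0 0 0 0 0'
python3 -m handwheel '0 0 .3 0 0;0 0 .5 0 0;0 0 .6 0 0;0 0 .6 0 0;0 0 .5 0 0;0 0 .2 0 0;0 0 0 0 0;0 0 0 0 0;0 0 0 0 0'
python3 - <<'E'
from h import *
p2,d2=camera("scene");p,d=camera("top");W=cloud("scene",d2)
cv2.imwrite("pics/end.png",np.hstack([p,p2[100:384,60:348]] if 0 else [cv2.resize(p,(400,300)),cv2.resize(p2,(400,300))])[:,:,::-1])
hs=cv2.cvtColor(p2,cv2.COLOR_RGB2HSV)
m=(d2>0)&(W[...,0]>290)&(W[...,0]<640)&(abs(W[...,1]+278)<45)&(W[...,2]>70)&(hs[...,0]>6)&(hs[...,0]<22)&(hs[...,1]>80)
X=W[m];print(np.percentile(X,[1,50,99],axis=0).round(1))
W=cloud("top",d);Z=W[...,2]
def B(u0,u1,v0,v1,lo,hi):
    m=np.zeros(d.shape,bool); m[v0:v1,u0:u1]=1; return W[m&(d>0)&(Z>lo)&(Z<hi)]
for nm,b in (("bottle",(285,315,80,118,140,165)),("mug",(205,245,78,112,75,110)),("disc",(212,233,218,238,50,70)),("timer",(282,313,215,246,40,60)),("knob",(225,285,130,190,58,80))):
    x=B(*b)
    if len(x): print(nm,cv2.minEnclosingCircle(x[:,:2].astype(np.float32)),x.mean(0).round(1))
E
```

```text
clock: 25.38
eef_pos: [559.3, -280.4, 121.4]
eef_rot: [3.142, -0.0, 3.123]
wrist_force: [-0.1, 0.1, 0.7]
finger_gap: 93.9
finger_force: 0.0
clock: 26.38
eef_pos: [559.2, -280.4, 121.5]
eef_rot: [3.142, -0.0, 3.123]
wrist_force: [0.3, -0.2, -0.6]
finger_gap: 94.3
finger_force: 0.0
clock: 27.13
eef_pos: [558.9, -280.1, 227.9]
eef_rot: [3.141, -0.002, 3.123]
wrist_force: [-0.4, -0.5, -0.3]
finger_gap: 94.3
finger_force: 0.0
[[ 307.3 -315.1   70.7]
 [ 390.1 -259.3  115.6]
 [ 582.7 -245.3  359.1]]
bottle ((727.5711059570312, -107.77849578857422), 14.557214736938477) [ 725.9 -107.5  150.1]
mug ((747.4415283203125, 98.47798156738281), 42.442893981933594) [746.1  95.5  87.1]
disc ((409.14837646484375, 92.77975463867188), 18.552797317504883) [409.1  92.4  59. ]
timer ((404.8724060058594, -98.19940185546875), 25.764068603515625) [405.  -98.3  43.6]
knob ((587.9874267578125, 15.112344741821289), 71.7829360961914) [585.6  12.   68.1]
```

View pics/end.png

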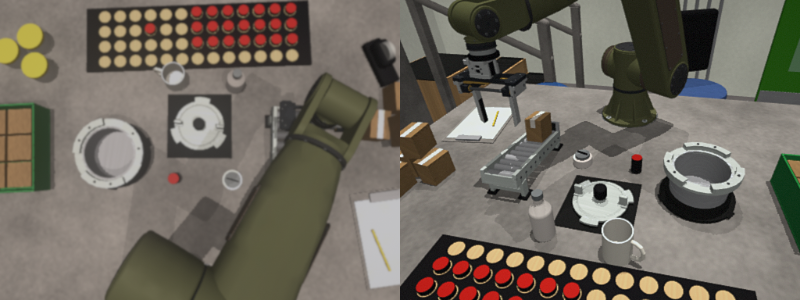

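The carton stands upright at the stop (scene view at (540,125)). The lid is centred on the mat, knob up, and the bystanders have not moved. The robot is touching nothing.

```bash
python3 -c "
from cell import *
print(sign_off())"
```

```text
the job is handed in; nothing more can be done
None
```

The job is handed in at about 27 s on the robot's clock: the lid lies knob up in the middle of the mat, the carton was released on the rollers and rolled down upright to the stop, and the bottle, mug, disc stack and timer are where they were.

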